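Open the readout and hold the thickness probe on the marked spot

ROBOT

A 6-joint arm with a two-finger parallel gripper is mounted at the origin on a cart in front of the work surface, level with it; the furniture and walls round the work are solid. World frame = base frame: x ahead of the robot, y to its left, z up, the work surface at z = 0. Lengths are in m, angles in rad, forces in N, time in s.
With the tool pointing down it reaches from about 0.35 to 0.85 m from the base axis. Payload 8.1 kg.
Tool frame: the origin (TCP) lies at the very end of the fingers, on their centre line; the grasp point (between the pads) lies robot.tcp_to_grasp behind it (robot.tcp_to_grasp is the distance from the TCP to the grasp point, in m); z points along the fingers, y is the line along which they close (so a half turn about z gives the same grasp; the last joint's range is limited). The gripper opens to 93 mm and grips with 3 to 60 N. Pads are 15 mm wide; open, the fingers measure 128 mm over their backs; the gripper's body (75 mm by 188 mm) begins 65 mm behind the grasp point.
Start: joints at [1.082, 0.13, 1.488, -0, 1.523, -0.085], TCP at [0.236, 0.552, 0.219] pointing down, gripper open.
Joint ranges: [-2.96, 2.96], [-0.89, 2.26], [0.02, 2.5], [-1.34, 4.48], [0, 2.73], [-2.66, 2.66]. Speed limits (rad/s): [2.39, 2.39, 2.79, 3.14, 3.14, 3.14].

INTERFACE

Orientations are given as a rotation vector (axis times angle).
In Python, from plant import robot gives the robot as it stands. The module is installed in compiled form; this text tells all that it offers.
- The arm moves only by the shell command python3 -m pendant 'ROWS' [FORCE]. ROWS is JSON, a list that holds one entry, the list of rows, each a list of 5 numbers: the opening, from 0 (shut) to 1 (fully open), then the shift along the tool's x, y, z in cm, then the turn about the tool's z in degrees. In form: [[[fingers, x, y, z, roll], ...]]. A call has 1 to 8 rows; each row shifts and turns the commanded pose from where the row before left it, along the tool's axes as they then stand; what a row does not reach is not made up. A row lasts 1/10 s, in which the tool goes at most 50 mm and 8.59 degrees, less where a joint would pass 70% of its speed; a pose out of reach is approached as far as the arm can. A call is refused whole if a number of a shift passes 5 or a number of a turn 8.59, either way. A call with a gripper value outside its range is refused whole. The fingers move at their own pace and stop on an object; FORCE is the grip in N (left out, the last holds). Time passes only in rows, so rows that do not move let the fingers close. It gives the time, the measured TCP pose, the force, the opening and the grip force at its end, in the units of the state.
- robot.read_state(): the state, without advancing time (a new reading comes with each control period).
- robot.read_camera(name): name is "scene" or "side" or "wrist"; returns a dict with "img" (384x512x3 uint8, blue, green, red), "K" (3x3 intrinsics, pixels), "pose" (4x4, takes a point from camera to world coordinates). Camera axes: x right, y up, looking along -z (the intrinsics and any distortion apply to the point x, -y, -z); pixel columns grow to the right and rows downward; lengths in m; the calibration is good to about 2 mm. A picture is of the moment at which its call begins. There is no depth.
- robot.close_job(): hands the job in; it is judged then, once.
The state is a dict: "t": time; "q": joint angles; "dq": joint speeds; "joint_torque": joint torques, N m; "tool_pos": TCP position; "orientation": TCP orientation; "force": force on the tool from outside, world axes, zero at the start; "wrist_torque": the same for the moment, N m; "opening": finger opening in m; "gripper_force": force on a finger pad.
Only numpy, scipy, OpenCV 4.12 (cv2) and the standard library are available. Lean on these libraries where they do the work, as an engineer would, in place of code of your own. Each camera call takes 0.05 s, during which the arm holds its last target. There are 200 camera calls.

TASK

Take a coating-thickness reading: first raise the readout unit's stiff lid by its orange pull until its screen stands a little past upright, about 100 degrees from closed, and let go of it. Then lift the probe out of its rest and hold it square to the sloping painted panel, steel foot inside the blue ring, pressing gently so that the spring foot is about half in. Finish still holding the probe like that, lid left open, with nothing else on the table knocked about.

Things in the scene. Friction and masses are not known exactly. Their poses are not given: they have to be found in the camera images.
- unit_lid (a joint): Lid of the grey readout unit (a box 110 x 140 mm, 32 mm high, fixed to the table, at the left). 0 rad = closed flat, grows as the lid rises, stop at 2.3 rad; 100 degrees = 1.745 rad. The hinge is stiff (0.2 N m of friction, about 2 N at the pull), so the lid stays where it is left. It may start a little open.
- unit_lid_hinge (a point): Middle of the lid's hinge line, at the unit's far edge, 40 mm above the table. Its axes turn with the lid: y lies along the hinge line; -x points from the hinge along the lid to the pull; z is square to the lid, up when closed. The lid (10 mm thick, 138 mm wide along y) reaches from 4 to 111 mm from the hinge.
- unit_lid_pull (a point): Centre of the orange pull on the lid's free edge: a round bar 24 mm long (along the hinge direction y) and 12 mm thick, 137.5 mm from the hinge line and 26 mm beyond the lid's edge, joined to it by two narrow necks. Pinched over its two ends it can turn between the fingers. Axes as at unit_lid_hinge.
- probe: Cordless probe, loose, 0.1 kg, standing upright in its rest. Origin on its axis at the underside of the blue collar (42 mm across, 5 mm thick) that sits on the rest; z points along the probe away from its foot. Above the collar is the black grip, a cylinder 26 mm across from z = 5 to 65 mm; below it a grey barrel 26 mm across down to z = -27 mm, then the spring foot to z = -39 mm.
- probe_foot (a joint): How far the steel spring foot is pushed into the barrel, in m: 0 = out, 0.010 = fully in. The spring pushes with 1 N at first and 5 N fully in (400 N/m).
- probe_tip (a point): Centre of the flat end of the spring foot (14 mm across); moves with the foot. z points along the probe away from the foot's end.
- probe_rest: Black block fixed to the table, 76 x 76 mm, 52 mm high, with a 35 mm upright hole right through it in which the probe hangs by its collar. Origin at the centre of its underside.
- spot_center (a point): Centre of the blue ring sticker (inside 29 mm across, outside 37 mm, with a dot in the middle) on the panel's painted face. z = the outward normal of the face, x = up the slope, y = level across the panel.
- panel: Cream painted steel panel, 124 mm up the slope (x) and 164 mm across (y), held firmly on a fixed aluminium stand, its face sloping about 20 degrees down toward the robot. Origin at the centre of the face, z = outward normal, about 52 mm above the table. Two red rings above the blue one mark other spots, not to be used.
- pill_pot_1: Slim white pot, 32 mm across, 62 mm high, loose bystander. Origin at its underside.
- pill_pot_3: White pot, 38 mm across, 58 mm high, loose bystander. Origin at its underside.
- folding_loupe: Red folding loupe, 36 x 52 x 14 mm, loose bystander. Origin at its underside.
- tape_roll: Roll of tape, 62 mm across, 48 mm high, loose bystander. Origin at its underside.
Mind the look-alikes: they are no part of the job. Leave any yellow look-alike of the probe_rest alone.

How it is judged:
By the outcome, as a careful person would: the job done as asked, in the order asked, and still so for the second after the job is handed in, while the arm keeps its last pose, push and grip.
It also fails if it takes over 51 s, if anything falls off the work surface, if the arm or the gripper's body presses on something with over 40 N, if the wrist force passes 120 N, or if a joint passes its speed limit or range.

## Working session

There is one attempt and no reset: what is moved stays moved. The work goes in short steps, Python scripts to look and compute and a shell command to move; the robot and the scene stay as the last step left them, time stands still between calls to the robot, and variables do not carry over. Pictures are saved under pics/ and viewed, at most 10 in all, crops included, and the job is handed in when it is done.

```bash
mkdir -p pics; python3 - <<'E'
from plant import robot
import cv2,numpy as np
print(robot.tcp_to_grasp); s=robot.read_state(); print({k:np.round(v,3).tolist() for k,v in s.items()})
for n in ["scene","side"]:
    c=robot.read_camera(n); cv2.imwrite(f"pics/{n}0.png",cv2.resize(c["img"],(800,600),interpolation=cv2.INTER_CUBIC))
    np.savez(f"pics/{n}0.npz",**c); print(n,c.keys(),c["K"].round(1).tolist(),c["pose"].round(3).tolist())
E
```

```text
0.0188
{'t': 0.0, 'q': [1.082, 0.131, 1.489, 0.0, 1.523, -0.085], 'dq': [-0.001, 0.0, -0.002, 0.001, -0.002, 0.0], 'joint_torque': [-0.001, -55.985, -49.175, 0.077, 0.036, -0.0], 'tool_pos': [0.235, 0.551, 0.218], 'orientation': [-0.63, -3.077, 0.003], 'force': [0.151, -0.599, -0.033], 'wrist_torque': [-0.026, -0.041, -0.009], 'gripper_force': 0.0, 'opening': 0.093}
scene dict_keys(['img', 'K', 'pose']) [[467.6, 0.0, 260.4], [0.0, 467.6, 203.0], [0.0, 0.0, 1.0]] [[-0.86, 0.336, -0.385, -0.204], [-0.511, -0.545, 0.665, 1.326], [0.013, 0.768, 0.64, 1.326], [0.0, 0.0, 0.0, 1.0]]
side dict_keys(['img', 'K', 'pose']) [[364.8, 0.0, 255.7], [0.0, 364.8, 193.9], [0.0, 0.0, 1.0]] [[0.995, 0.059, -0.074, 0.469], [-0.095, 0.563, -0.821, -0.928], [-0.007, 0.825, 0.566, 0.731], [0.0, 0.0, 0.0, 1.0]]
```

View pics/scene0.png

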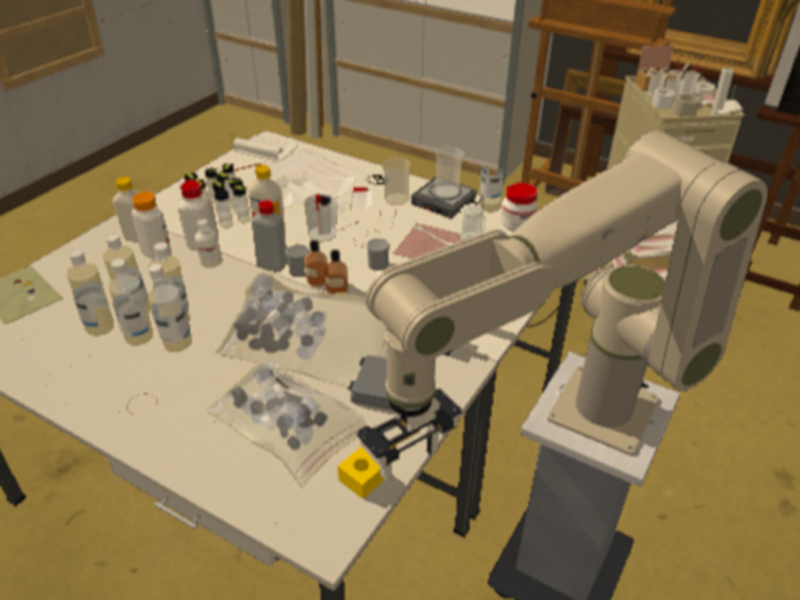

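View pics/side0.png

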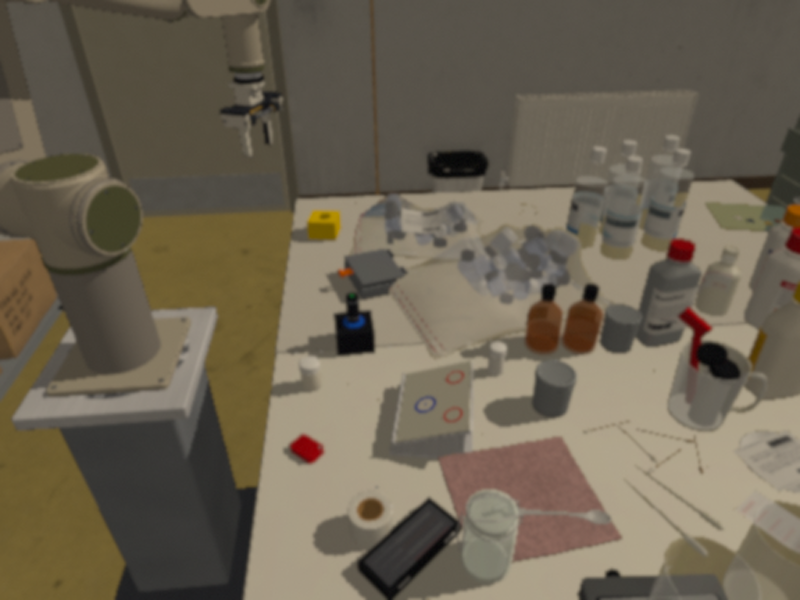

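Side view (800x600): unit lid at about (375,270) with its orange pull at (346,272), probe in the black rest at (354,330), panel with blue ring at (425,404), pots at (310,375) and (497,358), loupe (306,448), tape roll (370,515). I'll enlarge the important part.

```bash
python3 - <<'E'
import cv2,numpy as np
c=np.load("pics/side0.npz"); im=c["img"][150:300,175:340]
im=cv2.resize(im,None,fx=4.8,fy=4,interpolation=cv2.INTER_CUBIC) if 0 else cv2.resize(im,(660,600),interpolation=cv2.INTER_CUBIC)
cv2.imwrite("pics/sidecrop.png",im)
E
```

```text
(no output)
```

View pics/sidecrop.png

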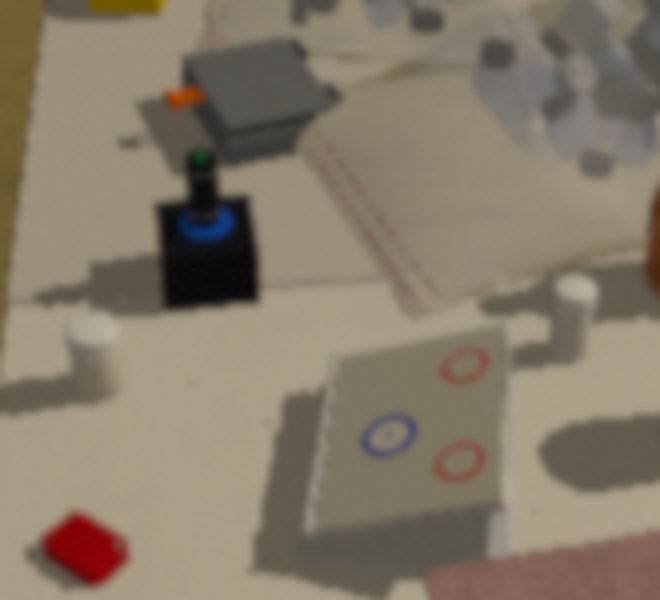

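```bash
cat > h.py <<'E'
import numpy as np, cv2
from scipy.spatial.transform import Rotation as R
from scipy.optimize import least_squares
def proj(c,P):
    T=np.linalg.inv(c["pose"]); p=np.atleast_2d(P)@T[:3,:3].T+T[:3,3]; p=p*[1,-1,-1]
    q=p@c["K"].T; return q[:,:2]/q[:,2:]
def ray(c,uv):
    d=np.linalg.inv(c["K"])@[uv[0],uv[1],1]; return c["pose"][:3,3], c["pose"][:3,:3]@(d*[1,-1,-1])
def atz(c,uv,z):
    o,d=ray(c,uv); return o+d*(z-o[2])/d[2]
E
python3 - <<'E'
from h import *
c=dict(np.load("pics/side0.npz"))
px=lambda L: (np.array(L,float)+.5)/4-.5+[175,150]
print("collar",atz(c,px([207,224]),.055),"top",atz(c,px([201,156]),.117))
for n,p,z in [("pot3 top",(91,328),.058),("pot1 top",(577,286),.062),("loupe",(86,545),.012)]: print(n,atz(c,px(p),z))
# panel
pc=px([(332,358),(506,326),(503,505),(308,532)]); 
Q=np.array([[-.062,.082,0],[.062,.082,0],[.062,-.082,0],[-.062,-.082,0]])
def M(p): return R.from_euler('ZY',[p[3],-p[4]])
def P(p,Q): return M(p).apply(Q)+p[:3]
f=lambda p:np.r_[(proj(c,P(p,Q))-pc).ravel(),(p[4]-.349)*30,(p[2]-.052)*300]
s=least_squares(f,[.55,-.05,.052,0,.349]);p=s.x;print("panel",p,s.fun.round(2))
n=M(p).apply([0,0,1]);o,d=ray(c,px([389,435]));sp=o+d*(n@(p[:3]-o))/(n@d);print("spot",sp,"n",n)
for r in [(466,366),(460,461)]:
    o,d=ray(c,px(r));print("red",o+d*(n@(p[:3]-o))/(n@d))
# lid
lc=px([(185,60),(295,42),(337,97),(225,132),(187,98)])
L=np.array([[-.111,.069,.005],[-.004,.069,.005],[-.004,-.069,.005],[-.111,-.069,.005],[-.1375,0,0]])
def PL(p,Q): return R.from_euler('ZY',[p[2],p[3]]).apply(Q)+[p[0],p[1],.04]
f=lambda p:(proj(c,PL(p,L))-lc).ravel()
s=least_squares(f,[.5,.3,0,.1]);p=s.x;print("lid",p,s.fun.round(2));print("pull",PL(p,L[4:]))
E
```

```text
collar [ 0.46075989 -0.00189274  0.055     ] top [0.45951317 0.00115011 0.117     ]
pot3 top [ 0.37526402 -0.12238021  0.058     ]
pot1 top [ 0.72737799 -0.1160805   0.062     ]
loupe [ 0.37343659 -0.28149227  0.012     ]
panel [ 0.58818165 -0.23622332  0.0526969  -0.20213544  0.32386781] [ 0.77  0.1  -0.58  0.19 -0.26 -0.42  0.13  0.31 -0.75  0.21]
spot [ 0.57307529 -0.23954847  0.04795323] n [-0.31175641  0.06388955  0.94801164]
red [ 0.63123855 -0.19586347  0.06413631]
red [ 0.61209075 -0.28276192  0.06369587]
lid [ 0.57405036  0.25083127  0.23109655 -0.05656336] [ 0.7  -0.81 -0.17 -2.2   1.03  1.62  0.39 -0.41 -1.98  1.26]
pull [[0.44041974 0.21938794 0.03222668]]
```

```bash
python3 -m pendant '[[[1,0,0,0,-7],[1,0,0,0,-7],[1,0,0,0,-7],[1,0,0,0,-7],[1,0,0,0,-7]]]'; python3 -m pendant '[[[1,-1.6,-4.5,0,0],[1,-1.6,-4.5,0,0],[1,-1.6,-4.5,0,0],[1,-1.6,-4.5,0,0],[1,-1.6,-4.5,0,0],[1,-1.6,-4.5,0,0],[1,-1.6,-4.5,0,0],[1,-1.6,-4.5,0,0]]]'; python3 -m pendant '[[[1,0,0,0,0],[1,0,0,0,0]]]'
python3 - <<'E'
from plant import robot
from h import *
s=robot.read_state(); print(s["tool_pos"],R.from_rotvec(s["orientation"]).as_matrix().round(3).tolist())
c=robot.read_camera("wrist"); np.savez("pics/w1.npz",**c); print(c["K"].round(1).tolist(),c["pose"].round(3).tolist())
cv2.imwrite("pics/w1.png",cv2.resize(c["img"],(800,600),interpolation=cv2.INTER_CUBIC))
E
```

```text
t: 0.6
tool_pos: [0.2355, 0.5514, 0.218]
orientation: [0.333, -3.123, 0.002]
force: [0.3, 0.1, -0.3]
opening: 0.0927
gripper_force: 0.0
t: 1.4
tool_pos: [0.4354, 0.2239, 0.2184]
orientation: [0.325, -3.125, 0.0]
force: [0.5, 0.2, 0.2]
opening: 0.0932
gripper_force: 0.0
t: 1.6
tool_pos: [0.4352, 0.2249, 0.2183]
orientation: [0.32, -3.124, -0.0]
force: [-0.6, 1.5, 0.3]
opening: 0.0934
gripper_force: 0.0
[0.43518988 0.22486    0.21825509] [[-0.979, -0.203, -0.001], [-0.203, 0.979, 0.0], [0.001, 0.0, -1.0]]
[[334.9, 0.0, 253.5], [0.0, 334.9, 189.2], [0.0, 0.0, 1.0]] [[-0.202, -0.945, -0.258, 0.364], [0.979, -0.195, -0.052, 0.211], [-0.001, -0.263, 0.965, 0.385], [0.0, 0.0, 0.0, 1.0]]
```

View pics/w1.png

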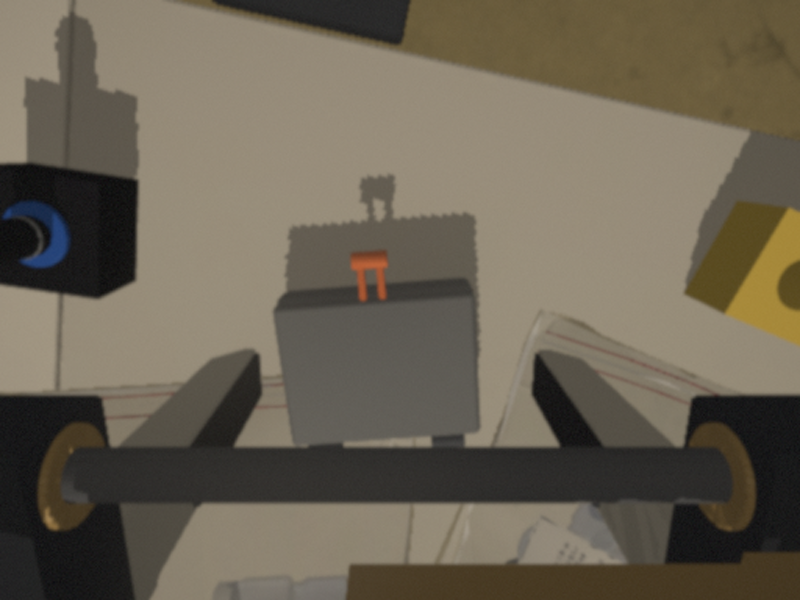

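Wrist view: lid top face corners (277,310), (473,293), (480,430), (293,445); orange pull centre (369,261); probe/rest at far left.

```bash
python3 - <<'E'
from h import *
c=dict(np.load("pics/w1.npz")); c2=dict(np.load("pics/side0.npz"))
px=lambda L: (np.array(L,float)+.5)/1.5625-.5
px2=lambda L: (np.array(L,float)+.5)/4-.5+[175,150]
# image right = +y world
lc=px([(473,293),(480,430),(293,445),(277,310),(369,261)])
lc2=px2([(185,60),(295,42),(337,97),(225,132),(187,98)])
L=np.array([[-.111,.069,.005],[-.004,.069,.005],[-.004,-.069,.005],[-.111,-.069,.005],[-.1375,0,0]])
def PL(p,Q): return R.from_euler('ZY',[p[2],p[3]]).apply(Q)+[p[0],p[1],.04]
f1=lambda p:(proj(c,PL(p,L))-lc).ravel(); f2=lambda p:(proj(c2,PL(p,L))-lc2).ravel()
for f in (f1,lambda p:np.r_[f1(p),f2(p)]):
    s=least_squares(f,[.55,.25,.15,.1]);p=s.x;print("lid",p,s.fun.round(1));print("pull",PL(p,L[4:]))
# triangulate pull
o,d=ray(c,lc[4]);o2,d2=ray(c2,lc2[4]); t=np.linalg.lstsq(np.c_[d,-d2],o2-o,rcond=None)[0];print(o+d*t[0],o2+d2*t[1])
E
```

```text
lid [ 0.56808711  0.246059    0.2880484  -0.02276965] [ 1.  -1.2  1.1  2.5  0.2  1.9 -2.7 -1.5  0.5 -0.8]
pull [[0.43628627 0.20700791 0.03686944]]
lid [ 0.56840456  0.2459533   0.28551127 -0.01551111] [ 1.2 -0.6  1.   2.9  0.1  2.1 -2.8 -1.2  0.6 -0.4 -1.3 -0.2 -2.4 -1.4
  0.7  2.2  0.3 -0.  -3.1  1.7]
pull [[0.43648674 0.20723135 0.03786731]]
[0.43627899 0.20669364 0.04131628] [0.4481456  0.20840053 0.04377509]
```

```bash
python3 -m pendant '[[[0.6,0.4,-1.8,0,-4.7],[0.6,0,0,4,0],[0.6,0,0,4,0],[0.6,0,0,4,0],[0.6,0,0,0,0],[0.6,0,0,0,0]]]'
python3 - <<'E'
from plant import robot
from h import *
s=robot.read_state(); Rm=R.from_rotvec(s["orientation"]).as_matrix(); print(s["tool_pos"],Rm[:,0].round(3))
c=robot.read_camera("wrist"); np.savez("pics/w2.npz",**c)
h=cv2.cvtColor(c["img"],cv2.COLOR_BGR2HSV); m=((h[...,0]>3)&(h[...,0]<16)&(h[...,1]>170)&(h[...,2]>90)).astype(np.uint8)
n,l,st,ce=cv2.connectedComponentsWithStats(m); 
for i in range(1,n):
    if st[i,4]>60: print(st[i],ce[i])
cv2.imwrite("pics/w2.png",cv2.resize(c["img"],(800,600),interpolation=cv2.INTER_CUBIC))
E
```

```text
t: 2.25
tool_pos: [0.4337, 0.2083, 0.0988]
orientation: [0.456, -3.106, 0.0]
force: [1.1, 0.3, 1.0]
opening: 0.0559
gripper_force: 0.0
[0.43370066 0.208346   0.09882185] [-0.958 -0.287  0.002]
[234 202  33  41 612] [249.99183007 217.49019608]
```

View pics/w2.png

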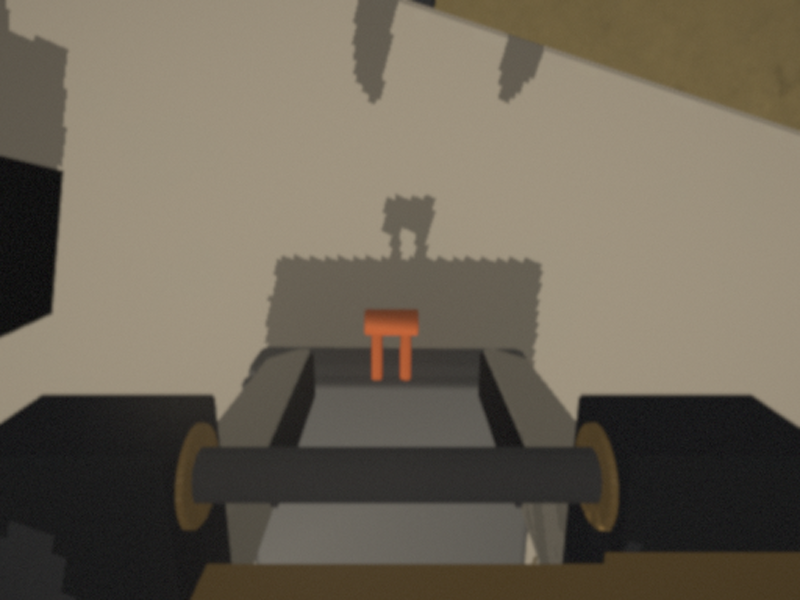

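Bar centre at (391,322), lid front edge level at row 350: yaw aligned.

```bash
python3 - <<'E'
from h import *
a=dict(np.load("pics/w1.npz"));b=dict(np.load("pics/w2.npz")); px=lambda L: (np.array(L,float)+.5)/1.5625-.5
o,d=ray(a,px((369,261)));o2,d2=ray(b,px((391,322)));t=np.linalg.lstsq(np.c_[d,-d2],o2-o,rcond=None)[0]
P=o+d*t[0];P2=o2+d2*t[1];print(P,P2)
q=P2-[.4337,.2083,.0988];x=np.array([-.958,-.287,0]);y=np.array([-.287,.958,0]);print(q@x,q@y,q[2])
for z in (.035,.04,.045,.05): p=atz(b,px((391,322)),z)-[.4337,.2083,.0988];print(z,p@x,p@y)
# lid front top/bottom edge
for uv in [(391,350),(391,385)]: print([ (atz(b,px(uv),z)-[.4337,.2083,0])@x for z in (.035,.04,.045,.05)])
E
```

```text
[0.43715652 0.20664304 0.03711634] [0.43681439 0.20702941 0.0370402 ]
-0.0026189249626753933 -0.002111050066943253 -0.061759800938017695
0.035 -0.0032830952133655724 -0.002135220438949074
0.04 -0.001655385782784583 -0.0020759851112395512
0.045 -2.767635220363895e-05 -0.0020167497835300715
0.05 0.0016000330783773505 -0.0019575144558205493
[np.float64(-0.017129452305953485), np.float64(-0.015202188730729167), np.float64(-0.013274925155504857), np.float64(-0.011347661580280602)]
[np.float64(-0.03502996199603325), np.float64(-0.03271543613708797), np.float64(-0.03040091027814276), np.float64(-0.028086384419197488)]
```

```bash
python3 -m pendant '[[[0.6,-0.2,-0.2,3.8,0],[0.6,0,0,3.8,0],[0.6,0,0,0,0],[0.2,0,0,0,0],[0.1,0,0,0,0],[0.1,0,0,0,0],[0.1,0,0,0,0],[0.1,0,0,0,0]]]' 25
python3 - <<'E'
from plant import robot
import cv2,numpy as np
c=robot.read_camera("wrist"); np.savez("pics/w3.npz",**c)
cv2.imwrite("pics/w3.png",c["img"][150:384,100:412])
E
```

```text
t: 3.1
tool_pos: [0.4381, 0.2072, 0.0239]
orientation: [-0.452, 3.107, 0.003]
force: [1.7, 2.3, 0.9]
opening: 0.0233
gripper_force: 25.0
```

View pics/w3.png

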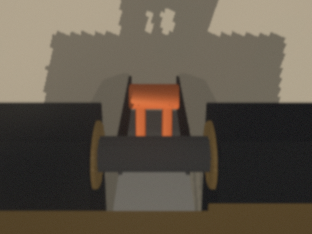

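Pull is pinched between the pads. Follow the arc.

```bash
python3 -m pendant '[[[0.1,-0.08,0,-1.5,0],[0.1,-0.24,0,-1.48,0],[0.1,-0.4,0,-1.44,0],[0.1,-0.56,0,-1.39,0]]]'; python3 -m pendant '[[[0.1,0,0,0,0]]]'
```

```text
t: 3.55
tool_pos: [0.4491, 0.2103, 0.0812]
orientation: [0.453, -3.108, -0.002]
force: [1.9, 6.4, -4.6]
opening: 0.0235
gripper_force: 25.0
t: 3.65
tool_pos: [0.45, 0.2106, 0.0829]
orientation: [-0.453, 3.108, 0.002]
force: [-4.9, 3.4, 1.7]
opening: 0.0234
gripper_force: 25.0
```

```bash
python3 -m pendant '[[[0.1,-0.71,0,-1.32,0],[0.1,-0.85,0,-1.24,0],[0.1,-0.97,0,-1.14,0],[0.1,-1.09,0,-1.02,0],[0.1,-1.2,0,-0.9,0],[0.1,-1.29,0,-0.76,0]]]'; python3 -m pendant '[[[0.1,-1.36,0,-0.62,0],[0.1,-1.42,0,-0.47,0],[0.1,-1.47,0,-0.31,0],[0.1,-1.49,0,-0.15,0],[0.1,-1.5,0,0,0],[0.1,-1.5,0,0.2,0],[0.1,0,0,0,0],[0.1,0,0,0,0]]]'
python3 - <<'E'
from plant import robot
import cv2,numpy as np
c=robot.read_camera("side"); np.savez("pics/s2.npz",**c)
cv2.imwrite("pics/s2.png",cv2.resize(c["img"][60:240,180:380],(660,594),interpolation=cv2.INTER_CUBIC))
E
```

```text
t: 4.25
tool_pos: [0.5075, 0.2273, 0.1448]
orientation: [0.453, -3.107, -0.0]
force: [-3.3, 2.6, -3.1]
opening: 0.0233
gripper_force: 25.0
t: 5.05
tool_pos: [0.5926, 0.2521, 0.159]
orientation: [-0.452, 3.107, 0.0]
force: [2.1, 1.7, 5.1]
opening: 0.0233
gripper_force: 25.0
```

View pics/s2.png

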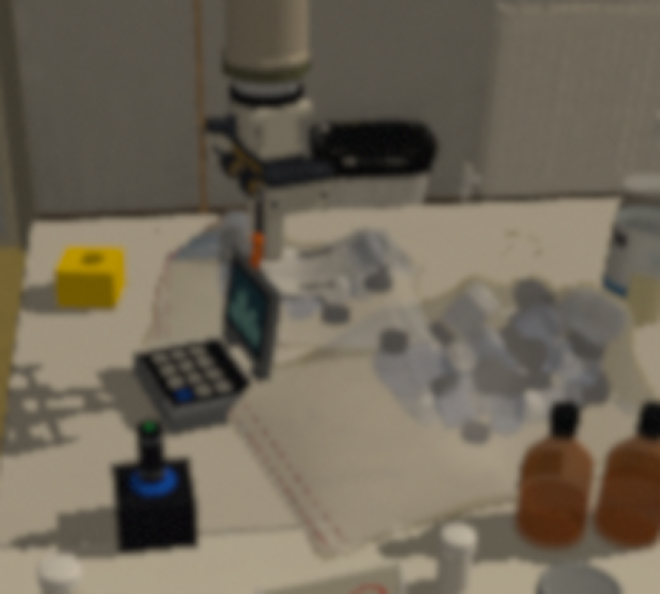

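Lid stands just past upright (tool displacement gives ~100°), keypad exposed. Release, retreat up, go over the probe.

```bash
python3 -m pendant '[[[0.7,0,0,0,0],[0.7,0,0,0,0],[0.7,0,0,0,0],[0.7,0,0,-3,0],[0.7,0,0,-4,0]]]'; python3 -m pendant '[[[0.7,0,0,0,7],[0.7,0,0,0,7],[0.7,0,0,0,7],[0.7,0,0,0,6.8]]]';  python3 -m pendant '[[[0.7,1.1,-3.9,0,0],[0.7,1.1,-3.9,0,0],[0.7,1.1,-3.9,0,0],[0.7,1.1,-3.9,0,0],[0.7,1.1,-3.9,0,0],[0.7,1.1,-3.9,0,0],[0.7,1.1,-3.9,0,0]]]'; python3 -m pendant '[[[0.7,0,0,0,0],[0.7,0,0,0,0]]]'
python3 - <<'E'
from plant import robot
from h import *
s=robot.read_state(); Rm=R.from_rotvec(s["orientation"]).as_matrix(); print(s["tool_pos"],Rm[:,0].round(3))
c=robot.read_camera("wrist"); np.savez("pics/w4.npz",**c)
cv2.imwrite("pics/w4.png",cv2.resize(c["img"],(800,600),interpolation=cv2.INTER_CUBIC))
E
```

```text
t: 5.6
tool_pos: [0.5896, 0.2511, 0.225]
orientation: [0.451, -3.102, 0.002]
force: [0.2, 0.1, 0.1]
opening: 0.0588
gripper_force: 0.0
t: 6.0
tool_pos: [0.5915, 0.2517, 0.2276]
orientation: [-0.316, -3.125, 0.001]
force: [-0.6, 0.4, -0.0]
opening: 0.0652
gripper_force: 0.0
t: 6.7
tool_pos: [0.4618, -0.002, 0.2277]
orientation: [-0.307, -3.126, 0.0]
force: [0.7, -0.0, -0.4]
opening: 0.0656
gripper_force: 0.0
t: 6.9
tool_pos: [0.4628, -0.0014, 0.228]
orientation: [0.311, 3.126, 0.0]
force: [-0.2, 0.7, -0.0]
opening: 0.065
gripper_force: 0.0
[ 0.4628373  -0.0013968   0.22804178] [-0.98   0.197 -0.   ]
```

View pics/w4.png

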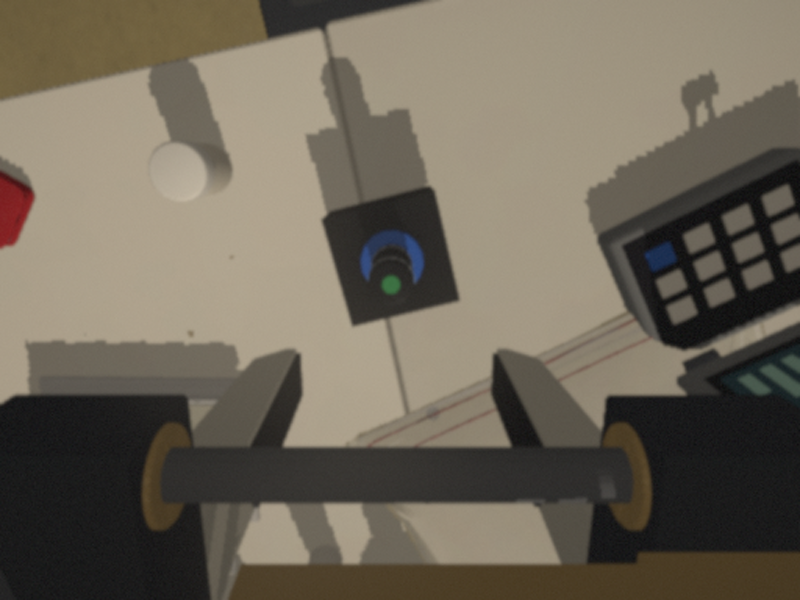

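Probe top (green) at (391,284), collar centre about (392,259), rest square; fingers straddle it in image columns.

```bash
python3 - <<'E'
from h import *
b=dict(np.load("pics/w4.npz")); px=lambda L: (np.array(L,float)+.5)/1.5625-.5
T=np.array([.46284,-.0014,.228]);x=np.array([-.98,.197,0]);y=np.array([.197,.98,0])
for uv,z in [((391,284),.117),((392,259),.057),((391,284),.119)]:
    p=atz(b,px(uv),z);print(p,(p-T)@x,(p-T)@y)
E
```

```text
[ 0.45925254 -0.00305537  0.117     ] 0.0031896067216958045 -0.0023289934389744333
[ 0.4573557  -0.00264383  0.057     ] 0.005129579783840005 -0.0022993623936827493
[ 0.45876706 -0.0029345   0.119     ] 0.003689185931475501 -0.0023061756254187976
```

```bash
python3 -m pendant '[[[0.7,0.4,-0.2,4,0],[0.7,0,0,4,0],[0.7,0,0,4,0],[0.7,0,0,3.5,0],[0.7,0,0,0,0]]]' 15;python3 -m pendant '[[[0.3,0,0,0,0],[0.1,0,0,0,0],[0.1,0,0,0,0],[0.1,0,0,0,0],[0.1,0,0,0,0]]]'
```

```text
t: 7.45
tool_pos: [0.4546, -0.0002, 0.0677]
orientation: [-0.304, -3.117, -0.001]
force: [-1.2, -0.1, -0.2]
opening: 0.0654
gripper_force: 0.0
t: 7.95
tool_pos: [0.4596, -0.0021, 0.0741]
orientation: [0.307, 3.125, -0.0]
force: [0.0, -0.6, 0.8]
opening: 0.0298
gripper_force: 0.0
```

```bash
python3 -m pendant '[[[0.1,0,0,0,0],[0.1,0,0,0,0],[0.1,0,0,0,0]]]';python3 -m pendant '[[[0.1,0,0,-0.9,0],[0.1,0,0,-0.9,0],[0.1,0,0,0,0],[0.1,0,0,0,0]]]'
```

```text
t: 8.25
tool_pos: [0.4594, -0.0022, 0.0738]
orientation: [0.308, 3.125, -0.0]
force: [-1.5, -0.1, 6.6]
opening: 0.0261
gripper_force: 15.0
t: 8.65
tool_pos: [0.4591, -0.002, 0.0914]
orientation: [0.307, 3.126, -0.0]
force: [-0.2, -0.1, -1.1]
opening: 0.026
gripper_force: 15.0
```

```bash
python3 -m pendant '[[[0.1,0.4,0,0,0],[0.1,0.4,0,0,0],[0.1,0.4,0,0,0],[0.1,0.3,0,0,0]]]';python3 -m pendant '[[[0.1,0.3,0,0,0],[0.1,0.3,0,0,0],[0.1,0.3,0,0,0],[0.1,0.15,0,0,0],[0.1,0,0,0,0]]]'
python3 - <<'E'
from plant import robot
from h import *
for n in("side","wrist"):
    c=robot.read_camera(n); np.savez(f"pics/{n}5.npz",**c)
a=np.load("pics/side5.npz")["img"][140:260,180:320]; w=np.load("pics/wrist5.npz")["img"][100:384,100:420]
o=np.zeros((600,800,3),np.uint8); o[:360,:420]=cv2.resize(a,(420,360),interpolation=cv2.INTER_CUBIC); o[:337,420:800]=cv2.resize(w,(380,337))
cv2.imwrite("pics/c5.png",o[:362])
E
```

```text
t: 9.05
tool_pos: [0.4445, 0.0008, 0.0916]
orientation: [0.307, 3.125, -0.0]
force: [3.3, -1.4, 2.0]
opening: 0.0259
gripper_force: 15.0
t: 9.55
tool_pos: [0.4333, 0.0031, 0.0908]
orientation: [-0.307, -3.126, -0.0]
force: [1.3, -1.3, 0.4]
opening: 0.0259
gripper_force: 15.0
```

View pics/c5.png

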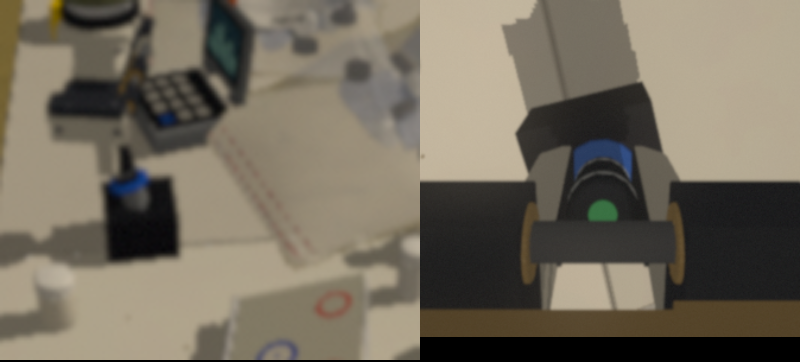

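Probe is tilting in the pads as planned (leaning toward the robot, blue collar visible). Lift out and hover over the panel.

```bash
python3 -m pendant '[[[0.1,0,0,-1,0],[0.1,0,0,-3,0],[0.1,0,0,-4.5,0],[0.1,0,0,-4.5,0],[0.1,0,0,0,0]]]';python3 -m pendant '[[[0.1,-2.9,-3.2,0,0],[0.1,-2.9,-3.2,0,0],[0.1,-2.9,-3.2,0,0],[0.1,-2.9,-3.2,0,0],[0.1,-2.9,-3.2,0,0],[0.1,-2.9,-3.2,0,0],[0.1,0,0,0,0],[0.1,0,0,0,0]]]'
python3 - <<'E'
from plant import robot
from h import *
s=robot.read_state(); Rm=R.from_rotvec(s["orientation"]).as_matrix(); print(s["tool_pos"],Rm.round(4).tolist())
for n in("side","wrist"):
    c=robot.read_camera(n); np.savez(f"pics/{n}6.npz",**c)
a=np.load("pics/side6.npz")["img"][140:280,220:325]; w=np.load("pics/wrist6.npz")["img"][50:310,120:380]
o=np.zeros((520,800,3),np.uint8); o[:373,:280]=cv2.resize(a,(280,373),interpolation=cv2.INTER_CUBIC); o[:,280:]=cv2.resize(w,(520,520),interpolation=cv2.INTER_CUBIC)
cv2.imwrite("pics/c6.png",o)
E
```

```text
t: 10.15
tool_pos: [0.4367, 0.0029, 0.2283]
orientation: [0.306, 3.117, 0.0]
force: [0.9, -0.3, -0.7]
opening: 0.0257
gripper_force: 15.0
t: 10.95
tool_pos: [0.5663, -0.2193, 0.2191]
orientation: [-0.309, -3.123, -0.003]
force: [0.1, 0.5, -0.5]
opening: 0.0256
gripper_force: 15.0
[ 0.56625355 -0.21934035  0.21912312] [[-0.9806, 0.1962, -0.0036], [0.1962, 0.9806, 0.0023], [0.004, 0.0015, -1.0]]
```

View pics/c6.png

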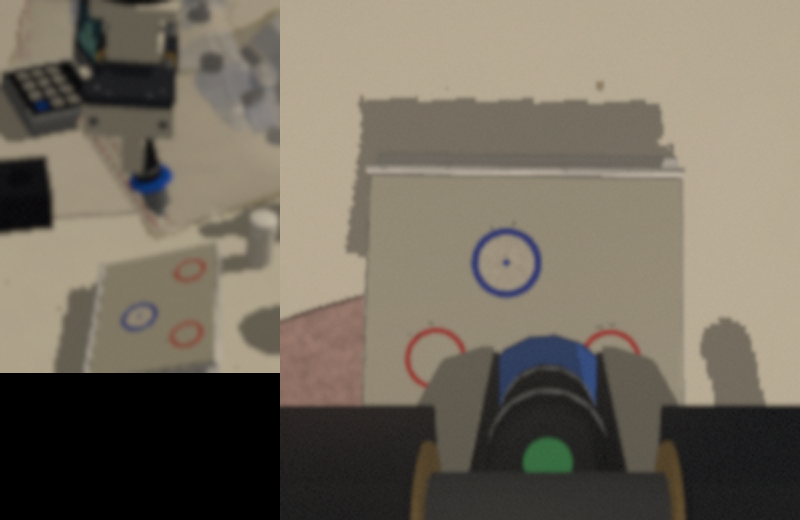

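Composite: wrist view shows ring dot at native (233,181), panel lower edge nearly level with tool y, probe top green (254,281), collar's near rim at row ~218; side view ring at (272,258.5).

```bash
python3 - <<'E'
from h import *
a=dict(np.load("pics/side6.npz"));w=dict(np.load("pics/wrist6.npz"))
pw=lambda L:(np.array(L,float)-[280,0]+.5)/2-.5+[120,50]
ps=lambda L:(np.array(L,float)+.5)/(8/3)-.5+[220,140]
pc=lambda L:(np.array(L,float)+.5)/4-.5+[175,150]
Pn=lambda p:R.from_euler('ZY',[p[3],-p[4]])
C=np.array([[-.062,.082,0],[.062,.082,0],[.062,-.082,0],[-.062,-.082,0]])
def sh(c,b): d=dict(c);d["pose"]=c["pose"].copy();d["pose"][:3,3]+=b;return d
def f(p):
    W=lambda Q:Pn(p).apply(Q)+p[:3]
    S=np.c_[p[5:11].reshape(3,2),np.zeros(3)]
    A=sh(a,p[11:14]);B=sh(w,p[14:17])
    r1=proj(A,W(C))-pc([(332,358),(506,326),(503,505),(308,532)])
    r2=proj(A,W(S))-pc([(389,435),(466,366),(460,461)])
    r3=proj(B,W(S))-pw([(506,262),(611,361),(436,358)])
    r4=proj(B,W(C[[0,3]]))-pw([(684,176),(369,173)])
    return np.r_[r1.ravel(),1.5*r2.ravel(),1.5*r3.ravel(),r4.ravel(),p[11:]/.0015,(p[2]-.052)/.002,(p[4]-.349)/.035]
s=least_squares(f,np.r_[.588,-.236,.052,-.2,.33,-.015,0,.04,.05,.04,-.05,np.zeros(6)])
p=s.x;J=np.linalg.inv(s.jac.T@s.jac);print(p[:11].round(4),np.sqrt(np.diag(J))[:6].round(4));print(s.fun.round(2))
sp=Pn(p).apply([p[5],p[6],0])+p[:3];n=Pn(p).apply([0,0,1]);print("spot",sp,"n",n,"deg",np.degrees(p[4]),"bias w",p[14:17])
# probe tilt
Rt=np.array([[-.9806,.1962,-.0036],[.1962,.9806,.0023],[.004,.0015,-1]]);G=np.array([.56625,-.21934,.21912])-.0188*Rt[:,2]
t=np.linspace(0,2*np.pi,120);rim=np.vstack([np.c_[21e-3*np.cos(t),21e-3*np.sin(t),0*t+z] for z in (0,.005)])
def prb(q,Q): # q=[a,g]; axis leans to tool x
    ax=-Rt[:,2]*np.cos(q[0])+Rt[:,0]*np.sin(q[0]); ux=Rt[:,0]*np.cos(q[0])+Rt[:,2]*np.sin(q[0])
    M=np.c_[ux,Rt[:,1],ax];return (Q-[0,0,q[1]])@M.T+G
def g(q):
    B=sh(w,q[2:5]);return np.r_[proj(B,prb(q,np.array([[0,0,.065]])))[0]-pw((548,462)),proj(B,prb(q,rim))[:,1].min()-pw((548,336))[1],(q[1]-.041)/.002,q[2:]/.0015]
for q0 in (.2,.4):
    s=least_squares(g,[q0,.041,0,0,0]);print(np.degrees(s.x[0]),s.x[1:],s.fun.round(2),np.degrees(np.sqrt(np.linalg.inv(s.jac.T@s.jac)[0,0])))
E
```

```text
[ 0.5889 -0.2346  0.0532 -0.2081  0.3272 -0.0155 -0.0097  0.0351  0.0452
  0.0345 -0.045 ] [0.0013 0.0015 0.0014 0.0075 0.0188 0.001 ]
[ 1.15 -0.46 -0.29 -0.34 -0.33 -1.09  0.19 -0.44 -0.21  0.47 -0.13  0.36
 -0.04  0.84  0.14  0.11  0.09  0.07  0.25  0.08 -0.96 -0.12  0.22 -0.35
  0.03  0.01 -0.1  -0.03 -0.01 -0.33  0.58 -0.62]
spot [ 0.57254978 -0.24101791  0.04816708] n [-0.31449167  0.06641072  0.94693432] deg 18.749253327372628 bias w [-5.03083009e-05 -1.24183170e-05 -4.91891962e-04]
16.165748887209467 [ 0.03893953 -0.00605527 -0.00029313 -0.0028868 ] [-0.27 -0.68 -0.7  -1.03 -4.04 -0.2  -1.92] 0.771494806458292
16.1657380997833 [ 0.03893955 -0.00605527 -0.00029313 -0.0028868 ] [-0.27 -0.68 -0.7  -1.03 -4.04 -0.2  -1.92] 0.7714948233822205
```

```bash
cat > tilt.py <<'E'
from h import *
def tilt(w,a,TCP,Rt,verbose=1):
    G=TCP-.0188*Rt[:,2]; h=cv2.cvtColor(w["img"],cv2.COLOR_BGR2HSV).astype(int)
    gm=(abs(h[...,0]-68)<18)&(h[...,1]>90)&(h[...,2]>60); bm=(abs(h[...,0]-110)<14)&(h[...,1]>110)&(h[...,2]>60)
    gm[:230]=0; bm[:200]=0; cols=np.arange(246,263)
    top=np.array([np.argmax(bm[:,c]) for c in cols])-.5; jun=np.array([len(bm)-1-np.argmax(bm[::-1,c]) for c in cols])+.5
    gc=np.where(gm.any(0))[0]; gt=np.array([np.argmax(gm[:,c]) for c in range(gc.min()+4,gc.max()-3)])-.5
    ha=cv2.cvtColor(a["img"],cv2.COLOR_BGR2HSV).astype(int); ba=(abs(ha[...,0]-112)<16)&(ha[...,1]>120); ba[:190]=ba[225:]=0; ba[:,:255]=ba[:,300:]=0
    v,u=np.nonzero(ba); 
    if verbose: print("top",top,"jun",jun,"g",gc.min(),gc.max(),gt,"side blue",u.min(),u.max(),v.min(),v.max(),len(u))
    t=np.linspace(0,2*np.pi,181); circ=lambda r,z:np.c_[r*np.cos(t),r*np.sin(t),0*t+z]
    def prb(q,Q):
        ax=-Rt[:,2]*np.cos(q[0])+Rt[:,0]*np.sin(q[0]); ux=Rt[:,0]*np.cos(q[0])+Rt[:,2]*np.sin(q[0])
        return (Q-[0,0,q[1]])@np.c_[ux,Rt[:,1],ax].T+G+Rt[:,0]*q[2]
    def up(B,q,P,cols):
        p=proj(B,prb(q,P)); i=p[:,1]<p[:,1].mean(); p=p[i]; p=p[np.argsort(p[:,0])]; return np.interp(cols,p[:,0],p[:,1])
    def sh(c,b): d=dict(c);d["pose"]=c["pose"].copy();d["pose"][:3,3]+=b;return d
    def g(q):
        B=sh(w,q[4:7]); o=np.minimum(up(B,q,circ(.021,0),cols),up(B,q,circ(.021,.005),cols))
        gg=up(B,q,circ(q[3],.065),range(gc.min()+4,gc.max()-3)); pr=proj(B,prb(q,circ(q[3],.065)))[:,0]
        return np.r_[(o-top)/3,(up(B,q,circ(.013,.005),cols)-jun)/3,(gg-gt)/3,pr.min()-gc.min()+.5,pr.max()-gc.max()-.5,(q[1]-.041)/.002,q[2]/.003,q[4:]/.0015]
    s=least_squares(g,[.33,.041,0,.006,0,0,0]); sd=np.sqrt(np.diag(np.linalg.inv(s.jac.T@s.jac)))
    print("tilt",np.degrees(s.x[0]),"+-",np.degrees(sd[0]),"g,e,r,b",s.x[1:].round(4)); print(s.fun.round(1)) if verbose else 0
    return s.x
E
python3 - <<'E'
from tilt import *
Rt=np.array([[-.9806,.1962,-.0036],[.1962,.9806,.0023],[.004,.0015,-1]])
tilt(dict(np.load("pics/wrist6.npz")),dict(np.load("pics/side6.npz")),np.array([.56625,-.21934,.21912]),Rt)
E
```

```text
top [219.5 219.5 219.5 219.5 219.5 219.5 219.5 219.5 219.5 219.5 218.5 218.5
 219.5 219.5 219.5 220.5 220.5] jun [231.5 231.5 231.5 231.5 230.5 230.5 230.5 230.5 230.5 230.5 230.5 231.5
 230.5 231.5 231.5 232.5 232.5] g 241 266 [271.5 270.5 269.5 269.5 268.5 268.5 268.5 267.5 267.5 267.5 267.5 268.5
 268.5 268.5 269.5 269.5 270.5 271.5] side blue 269 283 203 212 77
tilt 15.597719453196591 +- 0.6432881724496194 g,e,r,b [ 0.0409 -0.0062  0.0054 -0.0018 -0.0011 -0.0005]
[-0.3 -0.3 -0.4 -0.5 -0.5 -0.5 -0.5 -0.6 -0.6 -0.5 -0.2 -0.2 -0.5 -0.4
 -0.4 -0.6 -0.5  0.6  0.5  0.4  0.3  0.6  0.5  0.5  0.5  0.5  0.5  0.5
  0.2  0.6  0.4  0.5  0.2  0.4 -0.2 -0.1 -0.  -0.2  0.  -0.1 -0.2  0.1
  0.1  0.1  0.1 -0.2 -0.1  0.  -0.1  0.  -0.1 -0.1  0.1 -0.3 -0.1 -2.1
 -1.2 -0.7 -0.3]
```

```bash
python3 - <<'E'
from h import *
a=dict(np.load("pics/side6.npz"));w=dict(np.load("pics/wrist6.npz"))
Rt=np.array([[-.9806,.1962,-.0036],[.1962,.9806,.0023],[.004,.0015,-1]]);G=np.array([.56625,-.21934,.21912])-.0188*Rt[:,2]
t=np.linspace(0,2*np.pi,120);rim=np.vstack([np.c_[21e-3*np.cos(t),21e-3*np.sin(t),0*t+z] for z in (0,.005)])
def prb(A,g,e,Q):
    q=np.radians(A);ax=-Rt[:,2]*np.cos(q)+Rt[:,0]*np.sin(q); ux=Rt[:,0]*np.cos(q)+Rt[:,2]*np.sin(q)
    return (Q-[0,0,g])@np.c_[ux,Rt[:,1],ax].T+G+Rt[:,0]*e
for A,e in [(16,-.006),(16,-.003),(16,0),(20,0),(20,-.004),(13,-.006)]:
    p=proj(a,prb(A,.041,e,rim)); i=p[:,0].argmin();j=p[:,0].argmax()
    W=prb(A,.041,e,np.array([[0,0,.065],[.013,0,.005],[0,0,-.039]])); W[2]=W[2]
    pr=proj(w,prb(A,.041,e,rim)); print(A,e,"side L",p[i].round(1),"R",p[j].round(1),"v",p[:,1].min().round(1),p[:,1].max().round(1),"tip",proj(a,W[2]).round(1),"wrist green",proj(w,W[0]).round(1),"jun",proj(w,W[1]).round(1),"top",pr[:,1].min().round(1))
np.set_printoptions(linewidth=250); print(a["img"][196:226,262:290].astype(int).sum(2)//3)
h=cv2.cvtColor(a["img"],cv2.COLOR_BGR2HSV); print((h[196:218,262:290,1]))
E
```

```text
16 -0.006 side L [267.4 208.5] R [284.6 206.9] v 201.6 213.9 tip [[280.1 220.7]] wrist green [[250.  275.6]] jun [[251.2 229.1]] top 215.2
16 -0.003 side L [266.1 208.7] R [283.4 206.8] v 201.5 213.8 tip [[278.9 220.7]] wrist green [[250.  269.2]] jun [[251.1 224.4]] top 210.6
16 0 side L [264.9 208.6] R [282.1 206.7] v 201.4 213.7 tip [[277.7 220.6]] wrist green [[249.9 262.7]] jun [[251.1 219.7]] top 205.9
20 0 side L [266.1 208.9] R [283.1 206. ] v 201.1 213.6 tip [[279.8 220.2]] wrist green [[249.9 258.6]] jun [[251.1 223.8]] top 210.4
20 -0.004 side L [267.7 209. ] R [284.8 206.1] v 201.2 213.7 tip [[281.4 220.3]] wrist green [[250.  267.3]] jun [[251.2 230.1]] top 216.7
13 -0.006 side L [266.5 208.5] R [283.8 207.4] v 201.8 213.9 tip [[278.4 221. ]] wrist green [[250.  278.6]] jun [[251.1 226.1]] top 211.9
[[117 114 109 103  95  90  90  90  90  90  89  79  56  29  22  43  80 112 126 131 133 132 133 134 135 134 136 136]
 [120 116 110 102  94  90  90  90  90  90  87  77  54  27  20  34  71 108 126 132 133 134 134 135 135 135 136 136]
 [119 118 112 103  96  92  90  90  90  90  87 
[... 5005 characters left out ...]
  56  55]
 [ 53  53  52  54  55  54  56  46  25  11  38  89 143 151 137 119  92  64  28   0  30  47  52  53  55  54  56  56]
 [ 53  52  52  53  55  55  54  53  51  47  34  10  50  70  59  35  13   0  11  19  33  45  52  55  54  54  54  54]
 [ 53  52  52  52  55  56  54  53  59  61  54  44  19   5   0   9  18  20  22  20  32  43  50  52  55  54  54  54]
 [ 53  53  53  53  54  54  55  54  59  64  63  54  41  22  19  19  18  21  19  23  30  41  50  54  55  54  54  54]
 [ 52  53  51  52  53  53  56  55  56  61  66  60  53  32  19  19  18  17  15  25  38  45  51  53  56  56  53  52]
 [ 52  52  52  52  52  52  55  53  53  56  65  70  62  47  25  23  18  17  22  34  42  51  52  54  56  54  54  54]]
```

```bash
python3 - <<'E'
s=open("tilt.py").read().replace("verbose=1):","verbose=1,g0=.041,gr=230,br=200,cols=np.arange(246,263),se=.003):").replace("gm[:230]=0; bm[:200]=0; cols=np.arange(246,263)","gm[:gr]=0; bm[:br]=0; bm[:,:150]=bm[:,350:]=0").replace("q[1]-.041","q[1]-g0").replace("[.33,.041,0","[.2,g0,0").replace("q[2]/.003","q[2]/se")
open("tilt.py","w").write(s)
from tilt import *
a=dict(np.load("pics/side6.npz"))
w=dict(np.load("pics/w4.npz")); T=np.array([.46284,-.0014,.22804]); Rt=np.array([[-.98,.197,0],[.197,.98,0],[0,0,-1.]])
h=cv2.cvtColor(w["img"],cv2.COLOR_BGR2HSV); print(h[140:190:2,250].tolist())
tilt(w,a,T,Rt,1,T[2]+.0188-.052,160,140,np.arange(246,256),.01)
Rt=np.array([[-.9806,.1962,-.0036],[.1962,.9806,.0023],[.004,.0015,-1]])
for n in (6,5):
    w=dict(np.load(f"pics/wrist{n}.npz")); T=np.array([.56625,-.21934,.21912]) if n==6 else np.array([.4333,.0031,.0908]); 
    tilt(w,a,T,Rt if n==6 else np.array([[-.981,.194,0],[.194,.981,0],[0,0,-1.]]),0,se=.006)
E
```

```text
[[4, 47, 38], [18, 35, 36], [20, 21, 37], [116, 43, 42], [111, 117, 76], [110, 132, 85], [111, 129, 83], [110, 131, 80], [116, 64, 64], [23, 22, 46], [12, 35, 36], [15, 14, 37], [8, 20, 52], [15, 22, 47], [10, 19, 40], [10, 18, 43], [18, 29, 44], [30, 28, 45], [62, 99, 80], [64, 117, 111], [63, 118, 112], [63, 118, 112], [64, 114, 114], [63, 113, 108], [57, 74, 72]]
top [147.5 147.5 147.5 147.5 147.5 147.5 147.5 147.5 147.5 147.5] jun [155.5 155.5 155.5 155.5 154.5 155.5 155.5 155.5 155.5 155.5] g 244 255 [176.5 175.5 175.5 175.5] side blue 269 283 203 212 77
tilt 0.3927292164399192 +- 1.3755038461537066 g,e,r,b [0.1949 0.0039 0.0052 0.0006 0.0023 0.    ]
[-0.  -0.1 -0.1 -0.2 -0.2 -0.2 -0.2 -0.1 -0.1 -0.   0.3  0.1  0.1  0.
  0.3 -0.  -0.   0.   0.1  0.2 -0.1  0.1  0.1  0.1  0.4  0.5  0.   0.4
  0.4  1.6  0. ]
tilt 15.398058273324352 +- 0.6544015366899251 g,e,r,b [ 0.0413 -0.0077  0.0054 -0.0008 -0.0013  0.    ]
tilt 15.138958097793203 +- 0.6524628486787458 g,e,r,b [ 0.0408 -0.007   0.0054 -0.0006 -0.0006 -0.0003]
```

The tilt fit (checked on the upright probe: 0.4°) says 15.4° with the probe slid ~7 mm off pad centre; panel is ~19°. There is time to redo it: go back to the rest, regrasp higher and offset.

```bash
python3 -m pendant '[[[0.1,2.9,3.2,0,0],[0.1,2.9,3.2,0,0],[0.1,2.9,3.2,0,0],[0.1,2.9,3.2,0,0],[0.1,2.9,3.2,0,0],[0.1,2.6,3.2,0,0],[0.1,0,0,0,0],[0.1,0,0,0,0]]]'; python3 -m pendant '[[[0.1,0,0,4,0],[0.1,0,0,4,0],[0.1,0,0,2,0],[0.1,0,0,0,0],[0.1,0,0,0,0]]]'
```

```text
t: 11.85
tool_pos: [0.4362, 0.0038, 0.2217]
orientation: [0.302, 3.125, -0.0]
force: [0.8, 0.0, -1.2]
opening: 0.0258
gripper_force: 15.0
t: 12.35
tool_pos: [0.437, 0.002, 0.1217]
orientation: [0.308, 3.126, -0.0]
force: [1.4, 0.0, -0.0]
opening: 0.0258
gripper_force: 15.0
```

```bash
python3 -m pendant '[[[0.1,0,0,1,0],[0.1,0,0,1,0],[0.1,0,0,1,0],[0.1,0,0,0,0]]]'; python3 -m pendant '[[[0.1,-0.4,0,0,0],[0.1,-0.4,0,0,0],[0.1,-0.4,0,0,0],[0.1,-0.4,0,0,0],[0.1,-0.4,0,0,0],[0.1,-0.3,0,0,0],[0.1,0,0,0,0]]]'
python3 - <<'E'
from plant import robot
from tilt import *
s=robot.read_state(); w=robot.read_camera("wrist"); np.savez("pics/w7.npz",**w)
tilt(w,dict(np.load("pics/side6.npz")),s["tool_pos"],R.from_rotvec(s["orientation"]).as_matrix(),0,se=.006)
E
```

```text
t: 12.75
tool_pos: [0.4356, 0.0025, 0.0893]
orientation: [-0.307, -3.124, -0.0]
force: [0.0, 0.4, -0.9]
opening: 0.0258
gripper_force: 15.0
t: 13.45
tool_pos: [0.4598, -0.0022, 0.091]
orientation: [0.308, 3.126, -0.0]
force: [-1.8, -0.6, 0.3]
opening: 0.0259
gripper_force: 15.0
tilt 3.8900360354727295 +- 0.7999161591646915 g,e,r,b [ 0.0413 -0.0031  0.0054 -0.0003 -0.0007  0.0002]
```

```bash
python3 -m pendant '[[[0.1,-0.4,0,0,0],[0.1,0,0,0.8,0],[0.1,0,0,0.8,0],[0.1,0,0,0,0],[0.55,0,0,0,0],[0.55,0,0,0,0],[0.55,0,0,0,0]]]'
python3 - <<'E'
from plant import robot
from tilt import *
s=robot.read_state(); w=robot.read_camera("wrist"); np.savez("pics/w8.npz",**w); T=s["tool_pos"]
Rt=R.from_rotvec(s["orientation"]).as_matrix(); print(T,s["opening"],Rt[:,0])
tilt(w,dict(np.load("pics/side6.npz")),T,Rt,0,g0=T[2]+.0188-.052,se=.006)
E
```

```text
t: 14.2
tool_pos: [0.4637, -0.0029, 0.0755]
orientation: [0.307, 3.126, 0.0]
force: [0.4, -0.1, 0.0]
opening: 0.0453
gripper_force: 0.0
[ 0.46367877 -0.00288268  0.07545204] 0.045278948974155124 [-9.80837292e-01  1.94826513e-01 -9.14837368e-04]
tilt 3.5907823459650143 +- 0.7936625297109686 g,e,r,b [ 0.0441 -0.002   0.0053 -0.0002 -0.0005  0.001 ]
```

```bash
python3 -m pendant '[[[0.55,0,0,0,0],[0.55,0,0,-1.1,0],[0.55,0,0,0,0]]]'
python3 - <<'E'
from plant import robot
from tilt import *
s=robot.read_state(); w=robot.read_camera("wrist"); np.savez("pics/w9.npz",**w); T=s["tool_pos"]
Rt=R.from_rotvec(s["orientation"]).as_matrix(); print(T,s["opening"])
q=tilt(w,dict(np.load("pics/side6.npz")),T,Rt,1,g0=T[2]+.0188-.052,se=.006)
print(T-.0188*Rt[:,2]+Rt[:,0]*q[2])
E
```

```text
t: 14.55
tool_pos: [0.4644, -0.003, 0.0879]
orientation: [0.307, 3.124, -0.0]
force: [0.3, -0.2, 0.3]
opening: 0.0513
gripper_force: 0.0
[ 0.46444086 -0.00297997  0.08790979] 0.0513018013520536
top [-0.5 -0.5 -0.5 -0.5 -0.5 -0.5 -0.5 -0.5 -0.5 -0.5 -0.5 -0.5 -0.5 -0.5
 -0.5 -0.5 -0.5] jun [383.5 383.5 383.5 383.5 383.5 383.5 383.5 383.5 383.5 383.5 383.5 383.5
 383.5 383.5 383.5 383.5 383.5] g 242 264 [251.5 250.5 250.5 249.5 249.5 249.5 249.5 249.5 249.5 249.5 249.5 249.5
 249.5 250.5 251.5] side blue 269 283 203 212 77
tilt 40.33344780376785 +- 0.16346801180131468 g,e,r,b [-0.0691  0.0126 -0.0013 -0.0039 -0.0003 -0.0906]
[ 32.5  32.5  32.5  32.5  32.5  32.5  32.5  32.5  32.5  32.4  32.4  32.4
  32.4  32.4  32.4  32.4  32.5 -31.3 -31.3 -31.3 -31.3 -31.3 -31.3 -31.3
 -31.3 -31.3 -31.3 -31.3 -31.3 -31.3 -31.3 -31.3 -31.3 -31.3   0.7   0.7
   0.5   0.7   0.5   0.5   0.4   0.4   0.4   0.5   0.6   0.8   1.    0.9
   1.    2.   -2.7 -61.9   2.1  -2.6  -0.2 -60.4]
[ 0.45199389 -0.00051128  0.10667746]tilt.py:22: RuntimeWarning: invalid value encountered in sqrt
  s=least_squares(g,[.2,g0,0,.006,0,0,0]); sd=np.sqrt(np.diag(np.linalg.inv(s.jac.T@s.jac)))
```

```bash
sed -i 's/se=.003):/se=.003,zt=.065):/; s/circ(q\[3\],.065)/circ(q[3],zt)/g' tilt.py; python3 - <<'E'
from tilt import *
a=dict(np.load("pics/side6.npz")); r2=np.array([[-.9808,.1948,0],[.1948,.9808,0],[0,0,-1.]])
T8=np.array([.46368,-.00288,.07545]);T9=np.array([.46444,-.00298,.08791])
for zt in (.063,.065,.067,.070):
    print(zt)
    q=tilt(dict(np.load("pics/w8.npz")),a,T8,r2,0,T8[2]+.0188-.052,se=.006,zt=zt);print((T8+r2[:,0]*q[2])[:2])
    q=tilt(dict(np.load("pics/w9.npz")),a,T9,r2,0,T9[2]+.0188-.052,br=170,se=.006,zt=zt);print((T9+r2[:,0]*q[2])[:2])
    tilt(dict(np.load("pics/wrist6.npz")),a,np.array([.56625,-.21934,.21912]),np.array([[-.9806,.1962,-.0036],[.1962,.9806,.0023],[.004,.0015,-1]]),0,se=.006,zt=zt)
E
```

```text
0.063
tilt 2.678612649711607 +- 0.8297164779613877 g,e,r,b [ 0.0441 -0.0026  0.0053 -0.0003 -0.0005  0.001 ]
[ 0.46621433 -0.00338335]
tilt -0.16295715799114394 +- 0.8421692755281697 g,e,r,b [ 0.0546  0.0007  0.0053 -0.0001 -0.0005 -0.    ]
[ 0.46378385 -0.00284968]
tilt 14.870150216643138 +- 0.6828248780587731 g,e,r,b [ 0.0413 -0.0081  0.0055 -0.0008 -0.0013  0.    ]
0.065
tilt 3.641572420746087 +- 0.7938883509193061 g,e,r,b [ 0.0441 -0.002   0.0053 -0.0002 -0.0005  0.001 ]
[ 0.46562031 -0.00326537]
tilt 0.8087351473944984 +- 0.8062358493008217 g,e,r,b [ 0.0547  0.0014  0.0052 -0.     -0.0005 -0.    ]
[ 0.46304275 -0.00270249]
tilt 15.398058273324352 +- 0.6544015366899251 g,e,r,b [ 0.0413 -0.0077  0.0054 -0.0008 -0.0013  0.    ]
0.067
tilt 4.535725669071236 +- 0.7606829898314693 g,e,r,b [ 0.0441 -0.0014  0.0052 -0.0002 -0.0005  0.001 ]
[ 0.46506342 -0.00315477]
tilt 1.7139287559280896 +- 0.772998645540642 g,e,r,b [ 0.0547  0.0021  0.0052  0.     -0.0005 -0.    ]
[ 0.46234388 -0.00256368]
tilt 15.892195151594642 +- 0.6281933225065096 g,e,r,b [ 0.0413 -0.0074  0.0054 -0.0007 -0.0013  0.    ]
0.07
tilt 5.765410070563326 +- 0.7153042517118037 g,e,r,b [ 0.0441 -0.0006  0.0051 -0.0001 -0.0005  0.001 ]
[ 0.46428757 -0.00300067]
tilt 2.9615594144838364 +- 0.7275498487637385 g,e,r,b [ 0.0547  0.0031  0.005   0.0001 -0.0005  0.    ]
[ 0.46136778 -0.00236982]
tilt 16.57623059006793 +- 0.5921745959451755 g,e,r,b [ 0.0413 -0.007   0.0053 -0.0007 -0.0013  0.    ]
```

Method is sound (upright reads 0.8°). Regrasp 5 mm offset, higher, lift 18 mm.

```bash
python3 -m pendant '[[[0.55,-0.4,0,0.3,0],[0.4,0,0,0,0],[0.2,0,0,0,0],[0.1,0,0,0,0],[0.1,0,0,0,0],[0.1,0,0,0,0],[0.1,0,0,0,0]]]' 12; python3 -m pendant '[[[0.1,0,0,-0.9,0],[0.1,0,0,-0.9,0],[0.1,0,0,0,0]]]'; python3 -m pendant '[[[0.1,0.5,0,0,0],[0.1,0.5,0,0,0],[0.1,0.5,0,0,0],[0.1,0.4,0,0,0],[0.1,0.4,0,0,0],[0.1,0.4,0,0,0],[0.1,0.3,0,0,0],[0.1,0,0,0,0]]]'
python3 - <<'E'
from plant import robot
from tilt import *
s=robot.read_state(); w=robot.read_camera("wrist"); np.savez("pics/w10.npz",**w); T=s["tool_pos"]
Rt=R.from_rotvec(s["orientation"]).as_matrix()
q=tilt(w,dict(np.load("pics/side6.npz")),T,Rt,1,g0=.053,se=.006,br=170)
E
```

```text
t: 15.3
tool_pos: [0.467, -0.0036, 0.0829]
orientation: [-0.308, -3.126, -0.0]
force: [-0.9, 0.0, -1.1]
opening: 0.026
gripper_force: 12.0
t: 15.6
tool_pos: [0.4684, -0.0038, 0.1031]
orientation: [0.307, 3.124, -0.0]
force: [-0.5, 0.7, 0.9]
opening: 0.0258
gripper_force: 12.0
t: 16.4
tool_pos: [0.4373, 0.0023, 0.1009]
orientation: [-0.307, -3.126, -0.0]
force: [0.6, -0.6, 0.5]
opening: 0.0261
gripper_force: 12.0
top [205.5 205.5 205.5 205.5 205.5 204.5 204.5 204.5 204.5 204.5 204.5 204.5
 204.5 205.5 205.5 205.5 205.5] jun [218.5 218.5 218.5 218.5 217.5 217.5 217.5 217.5 217.5 217.5 217.5 217.5
 217.5 218.5 218.5 218.5 219.5] g 242 265 [247.5 246.5 246.5 245.5 245.5 245.5 244.5 244.5 244.5 244.5 245.5 245.5
 245.5 246.5 246.5 247.5] side blue 269 283 203 212 77
tilt 15.785405112410702 +- 0.6373835566736893 g,e,r,b [ 0.0531  0.0004  0.0054 -0.0001 -0.0007  0.    ]
[-0.  -0.1 -0.2 -0.2 -0.3  0.   0.   0.   0.   0.   0.   0.1  0.1 -0.2
 -0.1 -0.   0.   0.2  0.  -0.1 -0.1  0.1  0.1  0.   0.   0.   0.   0.1
  0.1  0.2 -0.1  0.   0.1 -0.  -0.   0.1 -0.1  0.  -0.1 -0.2  0.1  0.1
  0.1  0.1 -0.1 -0.1  0.1 -0.1  0.1 -0.  -0.  -0.1  0.   0.1 -0.1 -0.5
  0. ]
```

```bash
python3 -m pendant '[[[0.1,0.3,0,0,0],[0.1,0.2,0,0,0],[0.1,0.1,0,0,0],[0.1,0,0,0,0]]]'
python3 - <<'E'
from plant import robot
from tilt import *
s=robot.read_state(); w=robot.read_camera("wrist"); np.savez("pics/w11.npz",**w); T=s["tool_pos"]
Rt=R.from_rotvec(s["orientation"]).as_matrix(); print(T)
q=tilt(w,dict(np.load("pics/side6.npz")),T,Rt,0,g0=.053,se=.006,br=170)
E
```

```text
t: 16.85
tool_pos: [0.4317, 0.0034, 0.1009]
orientation: [-0.307, -3.126, 0.0]
force: [2.2, -0.7, -1.0]
opening: 0.026
gripper_force: 12.0
[0.43170783 0.0034043  0.10094101]
tilt 19.61008995440321 +- 0.6290711251165098 g,e,r,b [ 0.0533  0.      0.0054 -0.0001 -0.0007  0.0002]
```

```bash
python3 -m pendant '[[[0.1,0,0,-1,0],[0.1,0,0,-3,0],[0.1,0,0,-4,0],[0.1,0,0,-4,0],[0.1,0,0,0,0]]]';python3 -m pendant '[[[0.1,-2.4,-3.5,0,0],[0.1,-2.4,-3.5,0,0],[0.1,-2.4,-3.5,0,0],[0.1,-2.4,-3.5,0,0],[0.1,-2.4,-3.5,0,0],[0.1,-2.4,-3.5,0,0.7],[0.1,0,0,0,0],[0.1,0,0,0,0]]]'; python3 -m pendant '[[[0.1,0,0,3,0],[0.1,0,0,3,0],[0.1,0,0,1.5,0],[0.1,0,0,0,0],[0.1,0,0,0,0]]]'
python3 - <<'E'
from plant import robot
from tilt import *
F=[]
for i in range(8): w=robot.read_camera("wrist"); s=robot.read_state(); F.append(s["force"])
np.savez("pics/w12.npz",**w); T=s["tool_pos"]
Rt=R.from_rotvec(s["orientation"]).as_matrix(); print(T,Rt[:,0],np.mean(F,0),np.std(F,0))
q=tilt(w,dict(np.load("pics/side6.npz")),T,Rt,0,g0=.053,se=.006,br=170)
a=np.radians(19.2);u=-Rt[:,2]*np.cos(a)+Rt[:,0]*np.sin(a);print("u",u)
tgt=np.array([.57255,-.24102,.04817])+.0873*u-Rt[:,0]*q[2]+.0188*Rt[:,2]
print("pressed TCP",tgt,"shift tool cm",(tgt-T)@Rt*100)
E
```

```text
t: 17.4
tool_pos: [0.4347, 0.0033, 0.228]
orientation: [0.306, 3.117, 0.0]
force: [0.5, -0.2, -0.6]
opening: 0.0255
gripper_force: 12.0
t: 18.2
tool_pos: [0.5315, -0.2309, 0.2197]
orientation: [-0.329, -3.122, -0.003]
force: [0.3, 0.3, -1.1]
opening: 0.0256
gripper_force: 12.0
t: 18.7
tool_pos: [0.5324, -0.2302, 0.147]
orientation: [0.325, 3.124, -0.0]
force: [0.1, 0.8, 0.1]
opening: 0.0258
gripper_force: 12.0
[ 0.53250081 -0.23083396  0.14668412] [-9.78370080e-01  2.06860273e-01 -9.02649649e-04] [ 0.29020382  0.07412033 -1.05753512] [0.34556257 0.269271   0.5092329 ]
tilt 19.693080865383422 +- 0.6328095740268551 g,e,r,b [ 0.0538 -0.0008  0.0055 -0.0002 -0.0006  0.0005]
u [-0.32253454  0.06845529  0.9440791 ]
pressed TCP [ 0.54364118 -0.23489014  0.11178741] shift tool cm [-1.17069613 -0.16545177  3.49077407]
```

```bash
python3 -m pendant '[[[0.1,-0.3,-0.08,0.91,0],[0.1,-0.3,-0.08,0.91,0],[0.1,-0.31,0,0.91,0],[0.1,0,0,0,0],[0.1,0,0,0,0]]]'
cat > f.py <<'E'
from plant import robot
from tilt import *
F=[];P=[]
for i in range(6): w=robot.read_camera("wrist"); s=robot.read_state(); F.append(s["force"]);P.append(s["tool_pos"])
np.savez("pics/wf.npz",**w); T=np.mean(P,0); Rt=R.from_rotvec(s["orientation"]).as_matrix(); u=np.array([-.3225,.0685,.944])
print(s["t"],T,"F",np.mean(F,0).round(2),"along u",np.mean(F,0)@u+1.09)
tilt(w,dict(np.load("pics/side6.npz")),T,Rt,0,g0=.053,se=.006,br=170)
E
python3 f.py
```

```text
t: 19.6
tool_pos: [0.5404, -0.2338, 0.1178]
orientation: [-0.326, -3.123, -0.001]
force: [0.2, 0.1, -0.5]
opening: 0.0257
gripper_force: 12.0
19.9 [ 0.54094505 -0.23419229  0.11904621] F [-0.14  0.58 -1.09] along u 0.14951721507295124
tilt 19.742462643389725 +- 0.6319308537656728 g,e,r,b [ 0.0538 -0.0007  0.0054 -0.0002 -0.0006  0.0005]
```

Not in contact yet; step 3 mm, then 2 mm at a time.

```bash
python3 -m pendant '[[[0.1,-0.1,0,0.28,0],[0.1,0,0,0,0],[0.1,0,0,0,0]]]' | head -2; python3 f.py; python3 -m pendant '[[[0.1,-0.07,0,0.19,0],[0.1,0,0,0,0],[0.1,0,0,0,0]]]' | head -2; python3 f.py
```

```text
t: 20.2
tool_pos: [0.5417, -0.2343, 0.1158]
20.5 [ 0.54175961 -0.23430898  0.1159537 ] F [-0.07 -0.07 -1.07] along u 0.09481749608033618
tilt 19.70985685640006 +- 0.6314548590691318 g,e,r,b [ 0.0538 -0.0005  0.0054 -0.0002 -0.0007  0.0004]
t: 20.8
tool_pos: [0.5424, -0.2344, 0.1139]
21.1 [ 0.54244672 -0.23445788  0.11404711] F [ 0.1   0.24 -1.1 ] along u 0.03868442421864393
tilt 19.772037644353937 +- 0.6307416968880335 g,e,r,b [ 0.0537 -0.0004  0.0054 -0.0002 -0.0006  0.0004]
```

```bash
python3 -m pendant '[[[0.1,-0.07,0,0.19,0],[0.1,0,0,0,0],[0.1,0,0,0,0]]]' | head -2; python3 f.py; python3 -m pendant '[[[0.1,-0.07,0,0.19,0],[0.1,0,0,0,0],[0.1,0,0,0,0]]]' | head -2; python3 f.py
```

```text
t: 21.4
tool_pos: [0.543, -0.2346, 0.112]
21.7 [ 0.54313606 -0.23460026  0.11214154] F [-0.07 -0.4  -1.3 ] along u -0.13796090668328742
tilt 19.725549634874977 +- 0.6311067152243027 g,e,r,b [ 0.0537 -0.0005  0.0054 -0.0002 -0.0007  0.0004]
t: 22.0
tool_pos: [0.544, -0.2348, 0.1104]
22.3 [ 0.54392323 -0.23481612  0.11039909] F [ 0.04 -0.09  0.49] along u 1.5343400459023366
tilt 19.822322218798554 +- 0.6301004704221983 g,e,r,b [ 0.0537 -0.0004  0.0054 -0.0002 -0.0007  0.0004]
```

Contact made (~1.3 mm in). Check where the foot sits relative to the ring with a character map.

```bash
python3 - <<'E'
from plant import robot
from tilt import *
w=dict(np.load("pics/wf.npz")); a=robot.read_camera("side"); np.savez("pics/s13.npz",**a)
def cm(im,r0,r1,c0,c1):
    h=cv2.cvtColor(im,cv2.COLOR_BGR2HSV).astype(int)
    for r in range(r0,r1):
        print(r,"".join("B" if (100<h[r,c,0]<135 and h[r,c,1]>90) else "b" if (100<h[r,c,0]<150 and h[r,c,1]>35) else "#" if h[r,c,2]<60 else "+" if h[r,c,2]<100 else "." for c in range(c0,c1)))
print("side c0=250");cm(a["img"],225,275,250,300)
print("wrist c0=200");cm(w["img"],150,226,200,310)
T=np.array([.54392,-.23482,.1104]);Rt=np.array([[-.9784,.2069,0],[.2069,.9784,0],[0,0,-1.]])
an=np.radians(19.3);u=-Rt[:,2]*np.cos(an)+Rt[:,0]*np.sin(an);tip=T+[0,0,.0188]+Rt[:,0]*-.0004-u*(.0537+.039-.0013);print("tip",tip,proj(a,tip),proj(w,tip))
sp=np.array([.57255,-.24102,.04817]);print(proj(a,sp),proj(w,sp), (sp-tip)@np.c_[Rt[:,:2],u])
E
```

```text
side c0=250
225 #######################+..........................
226 #######################+..........................
227 ++++++++++############+...........................
228 +++++++++++++++++++++++...........................
229 ....++++++++++++++++++............................
230 .................+++++............................
231 .................+++++............................
232 .................+++++............................
233 ................++++++............................
234 .................+++++............................
235 ..............+++.................................
236 ..............++++................................
237 ..............++++................................
238 ..............+##++...............................
239 ..............+###+...............................
240 ..............+####+..............................
241 ..............+####++.............................
242 .............++####+bbb...........................
243 ..........+++++####+BBBb..........................
244 ..........++++######BBBBb..............
[... 9914 characters left out ...]
BBBBBBb.................................
222 ..............................bBBBBBBBBBBBBBBBBBBBBBBBBBBBBBBBBBBBBBBBBBBBBBBb................................
223 .............................+bBBBBBBBBBBBBBBBBBBBBbbbbbbbBBBBBBBBBBBBBBBBBBBBb...............................
224 ............................+bBBBBBBBBBBBBBBBBbbbbbbb++++bbbbBBBBBBBBBBBBBBBBBBb+.............................
225 .....................+++.+++bBBBBBBBBBBBBBBBbbb+++++++++++++bbbbBBBBBBBBBBBBBBBB++++++.+......................
tip [ 0.57386786 -0.24115301  0.04293659] [[272.21815194 260.16407556]] [[252.69788328 238.87005564]]
[[271.75161954 258.72611927]] [[252.47987509 240.10384092]] [ 0.00131691 -0.00014253  0.00537455]
```

Side map: foot lands near the ring centre (ring visible right and below it), offsets ~1–2 mm. Press in the rest.

```bash
python3 -m pendant '[[[0.1,-0.06,0,0.18,0],[0.1,-0.06,0,0.17,0],[0.1,0,0,0,0],[0.1,0,0,0,0],[0.1,0,0,0,0]]]'; python3 f.py; python3 f.py
```

```text
t: 22.85
tool_pos: [0.5451, -0.2351, 0.1069]
orientation: [0.327, 3.124, -0.0]
force: [-0.2, 0.0, 2.1]
opening: 0.026
gripper_force: 12.0
23.15 [ 0.54505788 -0.23504335  0.10684946] F [-0.53 -0.66  1.79] along u 2.901302747787816
tilt 19.969279600567706 +- 0.6289032435494267 g,e,r,b [ 0.0538 -0.0003  0.0054 -0.0002 -0.0007  0.0004]
23.45 [ 0.54503773 -0.23502714  0.1067937 ] F [-0.32 -0.32  2.36] along u 3.396192068386923
tilt 19.928074364197702 +- 0.629268095526301 g,e,r,b [ 0.0537 -0.0004  0.0054 -0.0002 -0.0007  0.0004]
```

```bash
python3 -c "
from plant import robot
print(robot.close_job())"
```

```text
the job is handed in; nothing more can be done
None
```

I handed the job in at 23.5 s. The lid stands open at about 100° and released. The probe is held on the blue ring within about 1° of square by my camera estimates, with the foot pressed about 5 mm in (roughly 3 N). My first grip tilted the probe too little, so I put it back in its rest and regripped it before the reading.

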